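Set the labelling stand to the jar: rollers up, steady down and a quarter turn off

ROBOT

A 6-joint arm with a two-finger parallel gripper is mounted at the origin on the work surface; the furniture and walls round the work are solid. World frame = base frame: x ahead of the robot, y to its left, z up, the work surface at z = 0. Lengths are in mm, angles in rad, forces in N, time in s.
With the tool pointing down it reaches from about 275 to 825 mm from the base axis. Payload 4.9 kg.
Tool frame: the origin (TCP) lies at the very end of the fingers, on their centre line; the grasp point (between the pads) lies 19 mm behind it; z points along the fingers, y is the line along which they close (so a half turn about z gives the same grasp; the last joint's range is limited). The gripper opens to 85 mm and grips with 20 to 120 N. Pads are 22 mm wide; open, the fingers measure 114 mm over their backs; the gripper's body (76 mm by 85 mm) begins 54 mm behind the grasp point. The pads swing forward as they close: fully open they stand 13 mm farther back than shut.
Start: joints at [-1.421, 0.326, -0.193, 1.052, 0, 1.437], TCP at [154.015, -528.013, 231.281] pointing down, gripper open.
Joint ranges: [-2.65, 2.65], [-0.97, 1.79], [-1.3, 1.35], [-1.93, 2.1], [-1.47, 1.37], [-3.14, 3.14]. Speed limits (rad/s): [2.57, 2.57, 3.14, 3.14, 3.14, 3.14].

INTERFACE

Orientations are given as [roll, pitch, yaw] about the fixed x, y, z axes, in that order (R = Rz(yaw) Ry(pitch) Rx(roll)).
In Python, from bench import bot, solve_ik, imaging gives the robot as it stands. Calls block until the motion is done:
- bot.move_ptp(position, orientation): joint-space move of the TCP to a pose.
- bot.movel(position, rot=None, max_speed=150, threshold=None): straight line of the TCP; rot=None keeps the orientation; max_speed is the mean speed in mm/s. With threshold (N) it stops when the force on the tool has changed by that much, and returns True; else False.
- bot.move_j(angles): joint-space move.
- bot.grip(opening, effort=None): opening from 0.0 (shut) to 1.0 (fully open); effort is the grip in N (None keeps the last); returns when the fingers have stopped.
- bot.dwell(seconds).
- solve_ik(position, orientation): joint angles nearest the present ones, or None.
- bot.get_state(): the state.
- imaging.capture(name): name is "scene" or "top"; returns the picture (400x640x3 uint8, blue, green, red); there is no depth.
- imaging.camera_model(name): a dict with "K" (3x3 intrinsics, pixels), "k1" (the pictures are not rectified: a ray, as slopes to the right and down, at radius r is drawn at 1 + k1 r^2 times it, then the intrinsics apply), "position" and "rotation" of the camera in the world. Camera axes: x right, y up, looking along -z (the intrinsics and any distortion apply to the point x, -y, -z); pixel columns grow to the right and rows downward; lengths in mm; the calibration is good to about 2 mm. A picture is of the moment at which its call begins. camera_model takes no time and is no camera call.
A pose or a line that the arm cannot do raises bot.IKError and nothing moves.
- bot.sign_off(): hands the job in; it is judged then, once.
The state is a dict: "t": time; "qpos": joint angles; "joint_velocities": joint speeds; "effort": joint torques, N m; "tcp_pos": TCP position; "orientation": TCP orientation; "contact_force": force on the tool from outside, world axes, zero at the start; "wrist_torque": the same for the moment, N m; "opening": opening from 0.0 (shut) to 1.0 (fully open); "gripper_force": force on a finger pad.
Only numpy, scipy, OpenCV 4.12 (cv2) and the standard library are available. Lean on these libraries where they do the work, as an engineer would, in place of code of your own. Each camera call takes 0.05 s, during which the arm holds its last target. There are 200 camera calls.

TASK

Set the bench labelling stand to the jar that stands on it. First wind the handwheel clockwise until the roller carriage has pushed the jar fully home against the back rollers and touches it. Then turn the thumbscrew of the top steady clockwise until it seats, back it off a quarter turn so that the jar can be turned by hand, and finish still gripping the thumbscrew there, with the rollers left touching the jar.

Things in the scene. Friction and masses are not known exactly. Their poses are not given: they have to be found in the camera images.
- stand: Bench labelling stand, an aluminium bed 195 x 380 x 18 mm on the table, fixed. Origin: on the table under the bed; local y runs along the bed, +y towards the handwheel end (left at yaw 0), -y towards the jar end; a 240 mm tall column with an overhead arm stands behind the jar at local x = +99 mm. The axes below are at local x = 0: the jar end (steady) at y = -100 mm, the handwheel at y = +115 mm.
- steady_axis (a point): Point on the axis of the top steady and thumbscrew, on the white disc that the jar stands on, 21 mm above the table. A jar that is fully home has its axis here.
- wheel_axis (a point): Point on the upright axis of the handwheel, 113 mm above the table, level with the middle of its crank handle.
- crank_grip (a point): Middle of the crank handle: an upright steel grip, 20 to 22 mm in diameter and 44 mm tall (its foot 90 mm, its top 134 mm above the table), 38 mm off the wheel's axis. It revolves freely on its pin, so it can be carried round in a circle without turning the gripper. The handwheel under it is a black 102 mm disc.
- handwheel (a joint): Angle of the handwheel in rad, growing clockwise seen from above; 0 with the carriage fully back. A rack drives the carriage 8 mm per rad. Starts between 1.0 and 3.2 and reaches about 6.3 to 6.5 with the jar home. Takes 1.5 N at the handle, 1 N more while pushing the jar; when the jar meets the back rollers the handle is stopped firmly (10 N and more). It stays where it is left.
- carriage: Sliding roller carriage between the gearbox and the jar, with two upright white rollers (18 mm in diameter) that touch the jar. Origin: that of the stand when fully back; it moves along the stand's -y.
- jar: Stone jar with a cloth-covered top, 183 mm tall, body 100 mm in diameter, 0.93 kg, standing loose on the white disc a little short of the back rollers. Origin: centre of its underside, 3 mm from its axis; z is up.
- jar_axis (a point): Point on the jar's axis at its underside.
- steady: The top steady: an upright spindle with a round rubber pad (42 mm) under the overhead arm, carrying the thumbscrew on top. Origin: centre of the pad's underside, on the steady's axis. It follows the thumbscrew, 1.6 mm per rad. The arm and its jam nut below the thumbscrew's head reach up to 269 mm.
- thumb_grip (a point): Grip point on the thumbscrew's spade head, on its axis: an upright steel plate 10 mm thick (along this point's own x), 44 mm wide (along its y) and 30 mm tall, from 18 mm below this point to 12 mm above it; the point is 302 mm above the table when seated. Under the plate a collar 22 mm in diameter reaches 28 mm below this point. Grip the plate across its 10 mm.
- thumbscrew (a joint): Angle of the thumbscrew in rad: 0 when seated (pad firmly on the jar, a hard stop); grows as it is unscrewed, anticlockwise seen from above. It starts between 1.0 and 2.4, so it takes that much clockwise turn to seat; it rises 1.6 mm per rad. Stiff by 0.03 N m, it stays where it is left.
- label_stack: Stack of labels, 43 x 60 x 17 mm, in front of the stand; a bystander, to be left alone. Origin: centre of its underside.
- date_stamp: Black-handled date stamp, 33 x 46 x 87 mm, in front of the stand, at its jar end; a bystander, to be left alone. Origin: centre of its underside.
- order_pad: Order pad, 145 x 105 x 11 mm, in front of the stand; a bystander, to be left alone. Origin: centre of its underside.
- marker: Marker pen, 14 x 135 x 15 mm, in front of the stand, at its handwheel end; a bystander, to be left alone. Origin: centre of its underside.
- glue_bottle: Glue bottle, 47 mm in diameter, 130 mm tall, beside the stand's jar end; a bystander, to be left alone. Origin: centre of its underside.
- tape_roll: Roll of white tape lying flat, 84 mm in diameter, 50 mm tall, beside the stand's handwheel end; a bystander, to be left alone. Origin: centre of its underside.
There are look-alikes about, which are no part of the job. What is shaped like the jar but purple or yellow is not meant.

How it is judged (in metres and radians):
On the way, in this order (a step that is already met when the one before it is completed fails the run):
1. The jar is home against the back rollers, the carriage's rollers touching it (horizontal distance between jar_axis and steady_axis below 0.004 m and angle between jar's own z axis and vertical below 0.06 rad and contact force between carriage and jar above 0.5 N), for 0.2 s.
2. The thumbscrew is seated with the jar still home (value of joint thumbscrew below 0.12 rad and horizontal distance between jar_axis and steady_axis below 0.004 m), for 0.1 s.
At the end, for the whole second after the job is handed in: The thumbscrew stands a quarter turn (90 degrees, within 20) back from its seat, at rest and gripped by the fingers (more than 2 N), the steady's pad off the jar; the jar is upright with its axis within 4 mm of the steady's axis, and the carriage's rollers still touch it (more than 0.5 N) (all of step 1 and value of joint thumbscrew between 1.22 and 1.92 rad and velocity of joint thumbscrew between -0.1 and 0.1 rad/s and contact force between the fingers and steady above 2 N and contact force between steady and jar below 0.3 N); the arm keeps its last pose, push and grip.
It fails at once if the jar is tipped (angle between jar's own z axis and vertical above 0.3 rad).
It fails at once if one of the things round the stand is knocked away (distance of any of label_stack, date_stamp, order_pad, marker, glue_bottle, tape_roll from where it was at the start of the episode above 0.03 m).
It also fails if it takes over 72 s, if anything falls off the work surface, if the arm or the gripper's body presses on something with over 40 N, if the wrist force passes 120 N, or if a joint passes its speed limit or range.

## Working session

There is one attempt and no reset: what is moved stays moved. The work goes in short steps, each a Python script; the robot and the scene stay as the last script left them, time stands still between calls to the robot, and variables do not carry over. Pictures are saved under pics/ and viewed, at most 10 in all, crops included, and the job is handed in when it is done.

```bash
ls; mkdir -p pics
python3 - <<'E'
from bench import bot, imaging
import cv2
for n in ("scene","top"):
    cv2.imwrite(f"pics/{n}0.png",imaging.capture(n)); m=imaging.camera_model(n); print(n,m)
print(bot.get_state())
E
```

```text
pics
scene {'K': array([[478.52941095,   0.        , 311.70389582],
       [  0.        , 478.52941095, 202.03781398],
       [  0.        ,   0.        ,   1.        ]]), 'k1': -0.027185630760862743, 'position': array([-106.6137741 ,  771.78819738, 1102.16823667]), 'rotation': array([ 7.98848073e-01,  1.83422001e-03, -2.51041529e+00])}
top {'K': array([[403.00204192,   0.        , 318.00354555],
       [  0.        , 403.00204192, 200.75815359],
       [  0.        ,   0.        ,   1.        ]]), 'k1': -0.035288382731311234, 'position': array([ 281.24116479,    4.32794545, 1300.09387322]), 'rotation': array([ 0.17837175, -0.01601611, -1.56921197])}
{'t': 0.1, 'qpos': array([-1.42123801e+00,  3.26856587e-01, -1.93491881e-01,  1.05198069e+00,
       -9.91821054e-06,  1.43661235e+00]), 'joint_velocities': array([ 0.0008006 , -0.00073956,  0.00092673,  0.00068393,  0.00046269,
       -0.00122037]), 'effort': array([ 7.49133851e-04, -4.44239867e+01,  2.63037586e+01,  7.89872487e-03,
       -1.71322117e-04, -8.02040120e-06]), 'tcp_pos': array([ 153.91149679, -527.48763839,  230.58426563]), 'orientation': array([-3.14007228e+00, -1.95234852e-04,  2.83742149e-01]), 'contact_force': array([-0.41094452,  0.3740039 , -0.64807137]), 'wrist_torque': array([-0.01346093,  0.02163307, -0.00233373]), 'gripper_force': 0.0, 'opening': 1.0016700957084537}
```

View pics/scene0.png

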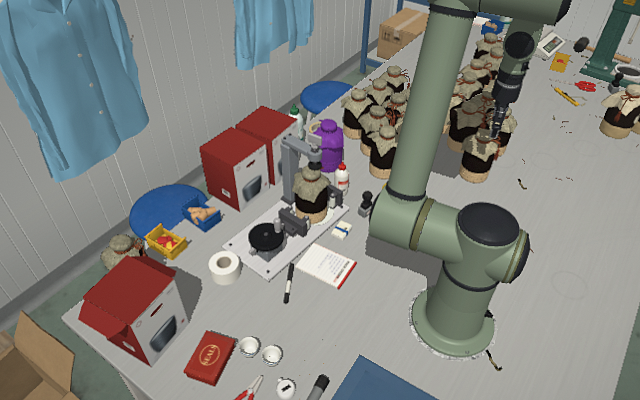

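View pics/top0.png

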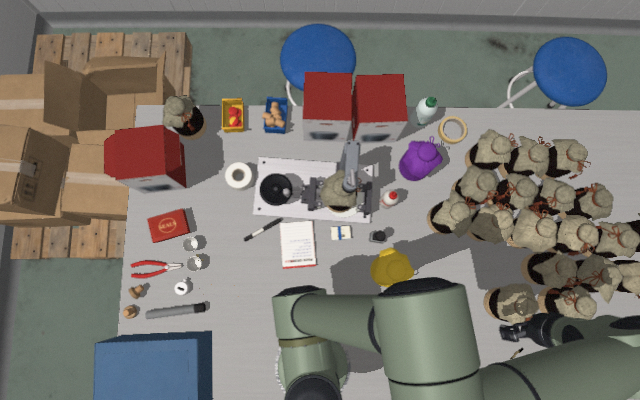

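The scene picture shows the stand at about (290,230), with a black handwheel at (267,237) and the jar under the arm at (311,195). In the top picture the wheel is at (276,189) and the jar at (341,192). The cloth-topped jars on the right and at (183,115), the purple one (421,159) and the yellow one (391,267) are look-alikes. Only the jar at (341,192) stands on the stand. I'll confirm that in an enlarged crop.

```bash
cat > h.py <<'E'
import numpy as np, cv2
from scipy.spatial.transform import Rotation as Ro
from bench import bot, solve_ik, imaging
def cam(n):
    m=imaging.camera_model(n); return m,Ro.from_euler('xyz',m['rotation']).as_matrix()
def ray(n,uv):
    m,R=cam(n)
    d=cv2.undistortPoints(np.array([[uv]],float),m['K'],np.array([m['k1'],0,0,0.]))[0,0]
    return m['position'],R@np.array([d[0],-d[1],-1])
def plane(n,uv,z):
    p,d=ray(n,uv); return p+d*(z-p[2])/d[2]
def proj(n,P):
    m,R=cam(n); c=R.T@(np.asarray(P,float)-m['position']); s=np.array([c[0],-c[1]])/-c[2]
    s=s*(1+m['k1']*s@s); return m['K'][:2,:2]@s+m['K'][:2,2]
E
python3 - <<'E'
from h import *
a=cv2.imread('pics/top0.png')[145:230,240:400]; b=cv2.imread('pics/scene0.png')[125:285,210:370]
a=cv2.resize(a,None,fx=4.5,fy=4.5,interpolation=cv2.INTER_CUBIC)[:, :]
cv2.imwrite('pics/c1.png',a)
cv2.imwrite('pics/c2.png',cv2.resize(b,None,fx=3.75,fy=3.75,interpolation=cv2.INTER_CUBIC))
# black wheel disc
for n,(x0,x1,y0,y1) in dict(top=(250,297,168,210),scene=(240,290,215,255)).items():
    g=cv2.imread(f'pics/{n}0.png')[y0:y1,x0:x1].max(2)
    k,l,s,c=cv2.connectedComponentsWithStats((g<60).astype('uint8'))
    i=1+s[1:,4].argmax(); x,y,w,hh,A=s[i]; uv=(x0+x+w/2-.5,y0+y+hh/2-.5)
    print(n,s[i],uv,plane(n,uv,85))
# bed corners: from eyeball
E
```

```text
top [ 10   6  33  31 719] (np.float64(276.0), np.float64(189.0)) [536.54384072 114.50377678  85.        ]
scene [  9   8  41  29 756] (np.float64(269.0), np.float64(237.0)) [525.51673348 115.35415658  85.        ]
```

View pics/c1.png

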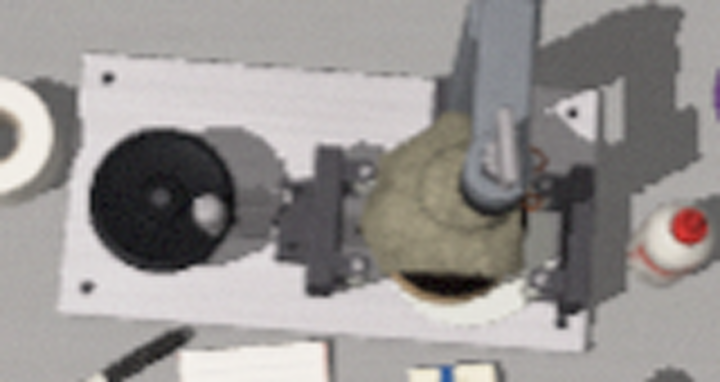

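View pics/c2.png

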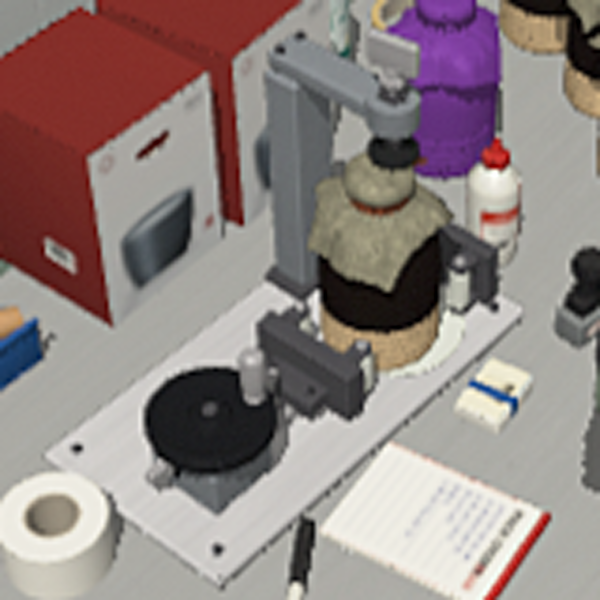

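The enlarged crops confirm it: the stone jar with the cloth top is on the stand's white disc, between the rollers and under the steady. In the top crop the crank handle's top is at (208,212), the hub at (160,196), and the thumb plate runs from (500,112) to (512,178). In the scene crop the handle top is at (251,356) and the plate top edge runs from (368,35) to (418,48).

Run:
```python
from h import *
T=lambda x,y:('top',(240+(x+.5)/4.5-.5,145+(y+.5)/4.5-.5))
S=lambda x,y:('scene',(210+(x+.5)/3.75-.5,125+(y+.5)/3.75-.5))
def tri(*rs):
    A=[];b=[]
    for n,uv in rs:
        p,d=ray(n,uv); d=d/np.linalg.norm(d); M=np.eye(3)-np.outer(d,d); A.append(M); b.append(M@p)
    return np.linalg.lstsq(np.vstack(A),np.hstack(b),rcond=None)[0].round(1)
np.set_printoptions(suppress=True,precision=1)
C=[plane(*T(*c),18) for c in ((83,53),(58,312),(590,350))]
D=[plane(*S(*c),18) for c in ((48,458),(222,588),(522,312))]
for c in (C,D):
    c=np.array(c); print(c, 'yaws',np.degrees(np.arctan2(*(c[1]-c[2])[:2][::1]))*-1,np.degrees(np.arctan2(*((c[0]-c[1])[1::-1]))), 'ctr',(c[0]+c[2])/2)
print('hub',tri(T(160,196),S(210,409)), plane(*T(160,196),92),plane(*S(210,409),92))
print('handle top',tri(T(208,206),S(251,354)), plane(*T(208,206),134),plane(*S(251,354),134))
print('plate top ends', plane(*T(498,110),317),plane(*T(512,178),317),plane(*S(368,35),317),plane(*S(418,48),317))
```

```text
[[ 660.1  181.9   18. ]
 [ 468.5  194.3   18. ]
 [ 442.6 -185.3   18. ]] yaws -3.9017034110896995 -3.699327287933399 ctr [551.4  -1.7  18. ]
[[ 654.1  183.4   18. ]
 [ 461.9  199.2   18. ]
 [ 440.2 -174.8   18. ]] yaws -3.32396827634192 -4.6890558050532585 ctr [547.1   4.3  18. ]
hub [537.2 116.2  92.2] [537.7 116.5  92. ] [536.9 115.9  92. ]
handle top [522.7  81.1 131.5] [522.2  81.  134. ] [521.   82.8 134. ]
plate top ends [540.  -92.3 317. ] [501.1 -99.6 317. ] [538.  -89.3 317. ] [499.1 -98.  317. ]
```

Run:
```python
from h import *
np.set_printoptions(suppress=True,precision=3)
H=[522,82]
for d in (86.2,-93.8): print(d,[solve_ik([*H,z],[np.pi,0,np.radians(d)]) for z in (400,100)])
for d in (11.5,-168.5):
    print(d,[solve_ik([521,-97,z],[np.pi,0,np.radians(d+e)]) for z,e in ((400,0),(292,0),(292,-140))])
p=bot.get_state()['tcp_pos']
bot.movel([p[0],p[1],400],max_speed=300)
q=solve_ik([*H,400],[np.pi,0,np.radians(86.2)]); r=solve_ik([*H,400],[np.pi,0,np.radians(-93.8)])
o=86.2 if r is None or (q is not None and abs(q[5])<abs(r[5])) else -93.8
bot.move_ptp([*H,400],[np.pi,0,np.radians(o)])
bot.movel([*H,160],max_speed=200)
s=bot.get_state(); print(o,s['t'],s['qpos'],s['tcp_pos'],s['orientation'],s['contact_force'])
cv2.imwrite('pics/s1.png',cv2.resize(imaging.capture('scene')[125:285,190:390],None,fx=3.75,fy=3.75))
```

```text
86.2 [array([0.016, 0.235, 0.108, 1.444, 0.   , 1.653]), array([ 0.016,  0.414, -0.431,  0.725,  0.   ,  1.653])]
-93.8 [array([ 0.016,  0.235,  0.108,  1.444,  0.   , -1.488]), array([ 0.016,  0.414, -0.431,  0.725,  0.   , -1.488])]
11.5 [array([-0.323,  0.238,  0.112,  1.445,  0.   ,  2.617]), array([-0.323,  0.256, -0.134,  1.182,  0.   ,  2.617]), array([-0.323,  0.256, -0.134,  1.182,  0.   , -1.222])]
-168.5 [array([-0.323,  0.238,  0.112,  1.445,  0.   , -0.524]), array([-0.323,  0.256, -0.134,  1.182,  0.   , -0.524]), array([-0.323,  0.256, -0.134,  1.182,  0.   ,  1.919])]
-93.8 4.6833 [ 0.016  0.346 -0.356  0.867 -0.    -1.488] [522.783  81.924 160.961] [-3.14   0.    -1.637] [-0.182  0.021 -0.551]
```

View pics/s1.png

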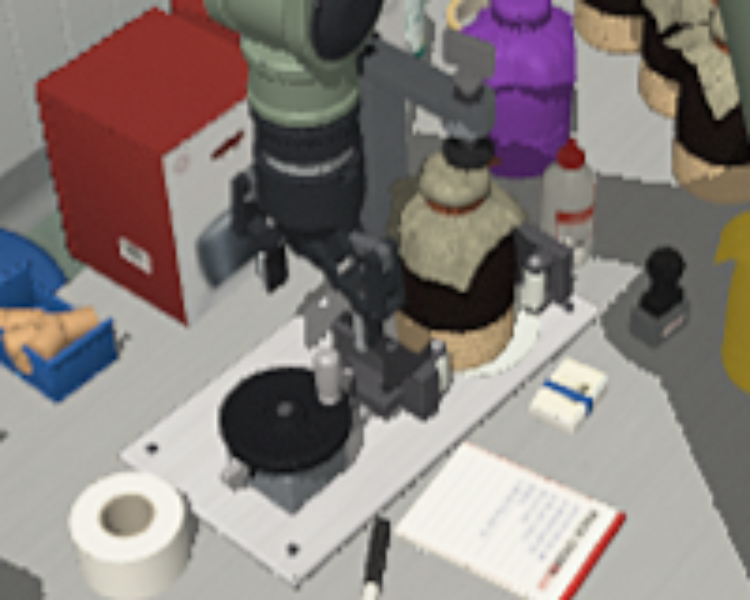

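The open fingers stand either side of the crank handle, at crop (375,300) and (270,270), with the handle at (328,372) below and between them. I'll lower and grip.

Run:
```python
from h import *
np.set_printoptions(suppress=True,precision=2)
hit=bot.movel([522,82,98],max_speed=80,threshold=8)
s=bot.get_state(); print(hit,s['tcp_pos'],s['contact_force'])
if not hit:
    bot.grip(0.15,30); s=bot.get_state(); print(s['t'],s['tcp_pos'],s['contact_force'],s['wrist_torque'],s['opening'],s['gripper_force'])
    c=np.array([537.2,116.2]); p=np.array([522.,82]); a=np.arctan2(*(p-c)[::-1])
    F0=np.array([-.2,0,-.6]); r=38.
    for i in range(3):
        a-=.2; u=np.array([np.cos(a),np.sin(a)]); t=np.array([u[1],-u[0]])
        hit=bot.movel([*(c+r*u),98],max_speed=40,threshold=10)
        s=bot.get_state(); f=(s['contact_force']-F0)[:2]; print(hit,a,s['t'],'rad',f@u,'tan',f@t,s['tcp_pos'][:2]-(c+r*u),s['gripper_force'])
        if hit: break
```

```text
False [522.41  82.02  98.4 ] [-0.72  1.04  0.59]
6.2667 [522.05  81.88  98.32] [-1.05 -0.94  3.5 ] [-0.1   0.22  0.03] 0.240630940436956 29.41451536025852
False -2.189020656374127 6.6083 rad 0.04005213667582346 tan 0.8109089961955481 [-0.29  0.47] 29.884214946068823
False -2.389020656374127 6.95 rad 0.9081133934497929 tan 1.10488243539156 [-0.53  0.56] 29.971861126832664
False -2.589020656374127 7.2917 rad 0.8117678547770015 tan 1.0900751655258714 [-0.74  0.72] 30.018625231459737
```

The handle is gripped and turning freely, so I'll carry on to the stop.

Run:
```python
from h import *
np.set_printoptions(suppress=True,precision=2)
c=np.array([537.2,116.2]); a=-2.589; r=38.; F0=np.array([-.2,0,-.6])
for i in range(30):
    a-=.2; u=np.array([np.cos(a),np.sin(a)]); t=np.array([u[1],-u[0]])
    hit=bot.movel([*(c+r*u),98],max_speed=40,threshold=9)
    s=bot.get_state(); f=(s['contact_force']-F0)[:2]; d=s['tcp_pos'][:2]-c
    print(hit,round(a,2),round(s['t'],2),'rad %.1f tan %.1f'%(f@u,f@t),'act r %.1f a %.3f'%(np.hypot(*d),np.arctan2(d[1],d[0])))
    if hit or f@t<-9 or abs(f@u)>15: break
```

```text
False -2.79 7.63 rad 1.5 tan 0.5 act r 38.5 a -2.815
False -2.99 7.97 rad 1.7 tan 1.1 act r 38.7 a -3.015
False -3.19 8.32 rad 2.4 tan -0.2 act r 38.9 a 3.070
False -3.39 8.66 rad 2.3 tan 1.0 act r 39.0 a 2.871
False -3.59 9.0 rad 1.6 tan 1.3 act r 39.1 a 2.674
False -3.79 9.34 rad 1.6 tan 0.5 act r 39.2 a 2.483
False -3.99 9.68 rad 1.0 tan 0.1 act r 39.2 a 2.289
False -4.19 10.03 rad 0.7 tan 0.1 act r 39.1 a 2.092
False -4.39 10.37 rad 0.8 tan 0.3 act r 39.1 a 1.895
False -4.59 10.71 rad 0.5 tan -0.8 act r 38.9 a 1.700
False -4.79 11.05 rad 0.7 tan 0.9 act r 38.8 a 1.503
False -4.99 11.39 rad 0.4 tan -1.1 act r 38.6 a 1.306
False -5.19 11.73 rad 0.1 tan -0.6 act r 38.4 a 1.109
False -5.39 12.07 rad -1.5 tan -0.8 act r 38.2 a 0.912
False -5.59 12.42 rad -0.7 tan -1.0 act r 37.9 a 0.714
False -5.79 12.76 rad -1.7 tan -0.5 act r 37.7 a 0.521
False -5.99 13.1 rad -1.2 tan -5.4 act r 37.6 a 0.366
True -6.19 13.35 rad -0.5 tan -6.8 act r 37.5 a 0.301
```

Run:
```python
from h import *
np.set_printoptions(suppress=True,precision=2)
c=np.array([537.2,116.2]); a=-5.98; r=37.7; F0=np.array([-.2,0,-.6])
for i in range(10):
    u=np.array([np.cos(a),np.sin(a)]); t=np.array([u[1],-u[0]])
    bot.movel([*(c+r*u),98],max_speed=20); bot.dwell(.2)
    s=bot.get_state(); f=(s['contact_force']-F0)[:2]; d=s['tcp_pos'][:2]-c
    print(round(a,2),round(s['t'],2),'rad %.1f tan %.1f'%(f@u,f@t),'act r %.1f a %.3f'%(np.hypot(*d),np.arctan2(d[1],d[0])))
    if f@t<-13 or abs(f@u)>15: break
    a-=.04
bot.dwell(.3); cv2.imwrite('pics/s2.png',cv2.resize(imaging.capture('scene')[125:285,190:390],None,fx=3.75,fy=3.75))
```

```text
-5.98 13.84 rad -0.6 tan -4.7 act r 37.6 a 0.373
-6.02 14.29 rad -0.0 tan -6.5 act r 37.6 a 0.353
-6.06 14.74 rad -0.7 tan -8.6 act r 37.5 a 0.329
-6.1 15.19 rad -0.5 tan -9.8 act r 37.5 a 0.304
-6.14 15.64 rad -0.9 tan -11.3 act r 37.4 a 0.280
-6.18 16.09 rad -0.3 tan -12.8 act r 37.4 a 0.257
-6.22 16.54 rad -1.2 tan -14.8 act r 37.4 a 0.231
```

View pics/s2.png

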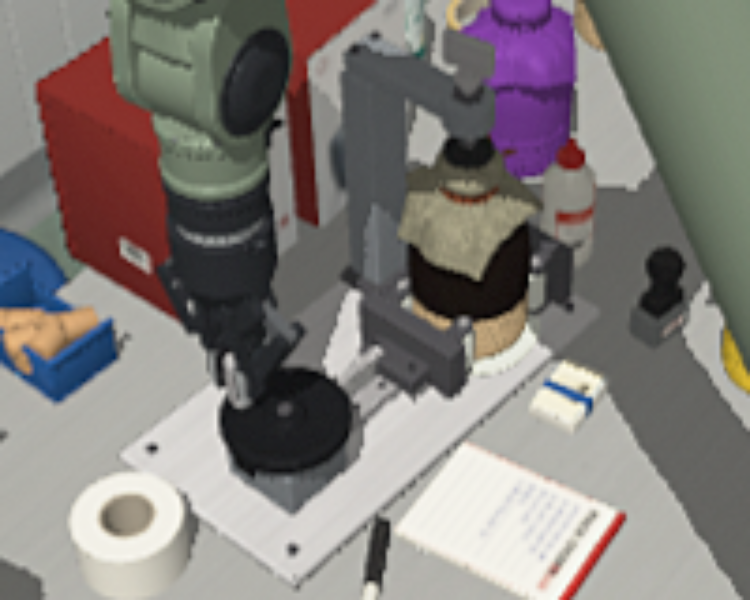

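The jar's body touches the rollers on both sides. The rack is extended, and the handle at crop (240,380) stopped with the push building to 14.8 N. Next I'll release it and go to the thumbscrew.

Run:
```python
from h import *
np.set_printoptions(suppress=True,precision=3)
bot.grip(1.0); p=bot.get_state()['tcp_pos']
bot.movel([p[0],p[1],400],max_speed=250)
o=[np.pi,0,np.radians(-168.5)]
bot.move_ptp([521,-96.5,400],o)
bot.movel([521,-96.5,345],max_speed=150)
s=bot.get_state(); print(s['t'],s['qpos'],s['tcp_pos'],s['contact_force'],s['orientation'])
a=cv2.resize(imaging.capture('scene')[110:190,260:360],None,fx=5,fy=5,interpolation=cv2.INTER_CUBIC)
b=cv2.resize(imaging.capture('top')[145:225,300:400],None,fx=3,fy=5,interpolation=cv2.INTER_CUBIC)
cv2.imwrite('pics/s3.png',np.hstack([a,b]))
```

```text
20.3083 [-0.321  0.24  -0.021  1.31   0.    -0.523] [521.283 -95.612 345.267] [0.133 1.1   0.367] [ 3.141 -0.    -2.939]
```

View pics/s3.png

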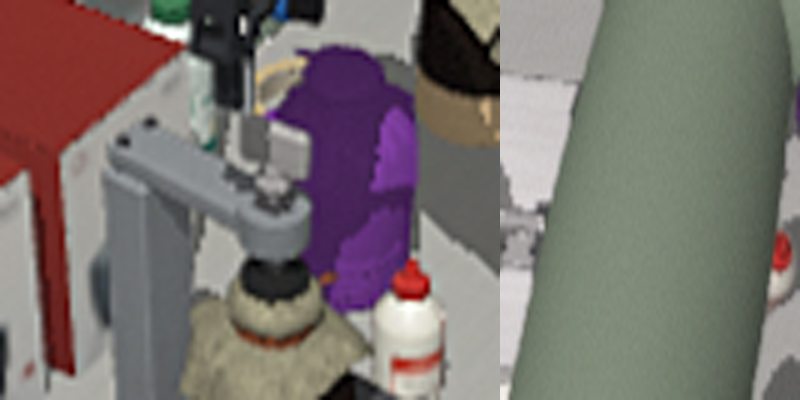

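The near finger at (255,130) stands in front of the plate at (290,150), on its +y side, as planned. I'll descend with a force guard and grip.

Run:
```python
from h import *
np.set_printoptions(suppress=True,precision=3)
F=bot.get_state()['contact_force']
hit=bot.movel([521,-96.5,289],max_speed=80,threshold=8)
s=bot.get_state(); print(hit,s['tcp_pos'],s['contact_force']-F)
if not hit:
    bot.grip(0.0,30); bot.dwell(.2); s=bot.get_state(); print(s['t'],s['tcp_pos'],s['contact_force']-F,s['wrist_torque'],s['opening']*85,s['gripper_force'],s['orientation'])
    cv2.imwrite('pics/s4.png',cv2.resize(imaging.capture('scene')[110:190,260:360],None,fx=6,fy=6,interpolation=cv2.INTER_CUBIC))
```

```text
False [521.295 -96.625 289.504] [-0.657  0.701  0.417]
22.1333 [521.808 -97.685 289.549] [ 1.08  -4.227 -0.061] [-1.148 -0.509 -0.049] 9.335312016865224 38.03384520113468 [-3.139  0.001 -2.941]
```

View pics/s4.png

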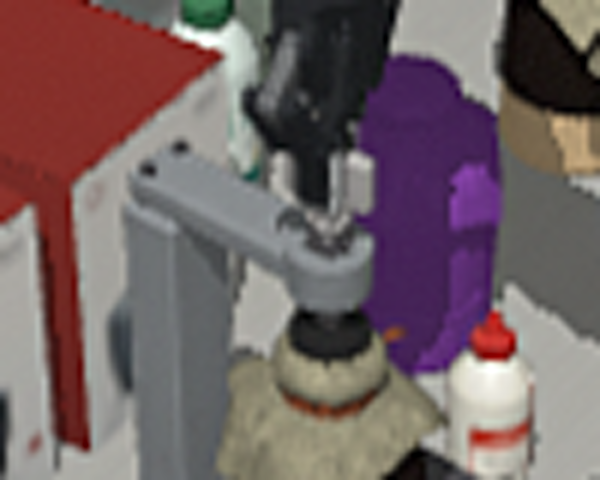

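The plate is gripped (9.3 mm). The 4 N side force means the axis lies about 1 mm further towards -y, so I'll shift there, raise the grip force and start screwing in.

Run:
```python
from h import *
F=np.array([.13,1.1,.37])
bot.grip(0.0,50)
c=np.array([522.2,-97.9]); yaw=np.radians(-168.5); z=289.
bot.movel([*c,z],max_speed=20); bot.dwell(.1)
def rep(m=''):
    s=bot.get_state(); f=s['contact_force']-F
    print(m,'t %.2f yaw %.3f act %.3f'%(s['t'],yaw,s['orientation'][2]),'f',f.round(1),'tz %.3f'%s['wrist_torque'][2],'q6 %.3f'%s['qpos'][5],s['tcp_pos'].round(1),flush=True); return f,s['wrist_torque'][2]
f,t0=rep()
for i in range(4):
    yaw-=.1; z-=.16; c=c+.15*np.clip(f[:2],-4,4)
    q=solve_ik([*c,z],[np.pi,0,yaw]); bot.move_j(q)
    f,t=rep('ptp')
```

```text
t 22.75 yaw -2.941 act -2.941 f [-1.1 -3.1  4.8] tz -0.016 q6 -0.525 [522.2 -98.  289.5]
ptp t 23.00 yaw -3.041 act -3.041 f [-0.3 -3.1  4.9] tz 0.030 q6 -0.426 [522.1 -98.2 289.4]
ptp t 23.25 yaw -3.141 act -3.141 f [-0.1 -3.5  5.1] tz 0.009 q6 -0.327 [522.1 -98.5 289.2]
ptp t 23.50 yaw -3.241 act 3.042 f [ 0.  -1.9  5.3] tz -0.022 q6 -0.228 [522.1 -98.7 289. ]
ptp t 23.75 yaw -3.341 act 2.942 f [-0.  -0.8  4. ] tz -0.029 q6 -0.128 [522.1 -98.9 288.9]
```

Run:
```python
from h import *
F=np.array([.13,1.1,.37])
c=np.array([522.1,-99.3]); yaw=np.radians(-168.5)-.4; z=288.4; f=np.zeros(3)
for i in range(26):
    yaw-=.08; z-=.128; c=c+.1*np.clip(f[:2],-4,4)
    q=solve_ik([*c,z],[np.pi,0,yaw]); bot.move_j(q)
    s=bot.get_state(); f=s['contact_force']-F; t=s['wrist_torque'][2]
    e=(s['orientation'][2]-yaw+np.pi)%(2*np.pi)-np.pi
    print('t %.2f yaw %.3f err %.4f'%(s['t'],yaw,e),'f',f.round(1),'tz %.3f'%t,'q6 %.3f'%s['qpos'][5],'z %.1f'%s['tcp_pos'][2],'op %.2f'%(s['opening']*85),c.round(1),flush=True)
    if abs(t)>.3 or np.linalg.norm(f)>20: break
```

```text
t 24.00 yaw -3.421 err 0.0006 f [-1.2 -1.8  5.7] tz -0.001 q6 -0.048 z 288.8 op 8.92 [522.1 -99.3]
t 24.25 yaw -3.501 err 0.0006 f [-0.2 -2.5  4.4] tz -0.067 q6 0.032 z 288.6 op 9.13 [522.  -99.5]
t 24.50 yaw -3.581 err 0.0007 f [ 0.1 -2.   5.5] tz -0.018 q6 0.111 z 288.5 op 9.07 [522.  -99.7]
t 24.75 yaw -3.661 err 0.0007 f [-0.9 -0.2  4.2] tz -0.030 q6 0.191 z 288.4 op 9.02 [522.  -99.9]
t 25.00 yaw -3.741 err 0.0007 f [ 0.4 -1.6  4.6] tz -0.048 q6 0.271 z 288.2 op 8.88 [521.9 -99.9]
t 25.25 yaw -3.821 err 0.0007 f [-0.  -2.   5.1] tz -0.048 q6 0.350 z 288.1 op 8.99 [ 521.9 -100.1]
t 25.50 yaw -3.901 err 0.0008 f [-0.  -1.4  4.4] tz -0.053 q6 0.430 z 288.0 op 8.82 [ 521.9 -100.3]
t 25.75 yaw -3.981 err 0.0008 f [-1.  -1.3  4.8] tz -0.051 q6 0.510 z 287.9 op 9.10 [ 521.9 -100.4]
t 26.00 yaw -4.061 err 0.0008 f [-0.5 -1.6  5.5] tz -0.031 q6 0.590 z 287.7 op 8.97 [ 521.8 -100.6]
t 26.25 yaw -4.141 err 0.0008 f [-1.  -0.7  5.9] tz -0.028 q6 0.669 z 287.6 op 9.20 [ 521.8 -100.7]
t 26.50 yaw -4.221 err 0.0008 f [-0.8 -1.2  6.2] tz -0.039 q6 0.749 z 287.5 op 9.21 [ 521.7 -100.8]
t 26.75 yaw -4.301 err 0.0008 f [-1.2 -0.9  5.7] tz -0.079 q6 0.829 z 287.4 op 8.91 [ 521.6 -100.9]
t 27.00 yaw -4.381 err 0.0008 f [-0.8 -0.6  6.3] tz -0.037 q6 0.909 z 287.2 op 8.98 [ 521.5 -101. ]
t 27.25 yaw -4.461 err 0.0009 f [-0.3 -0.1  6.2] tz -0.005 q6 0.988 z 287.1 op 9.17 [ 521.4 -101.1]
t 27.50 yaw -4.541 err 0.0009 f [-1.1 -0.6  5.3] tz -0.068 q6 1.068 z 287.0 op 8.89 [ 521.4 -101.1]
t 27.75 yaw -4.621 err 0.0009 f [-1.2 -0.9  5.8] tz -0.076 q6 1.148 z 286.9 op 9.06 [ 521.2 -101.2]
t 28.00 yaw -4.701 err 0.0009 f [-1.3 -0.9  5.8] tz -0.054 q6 1.228 z 286.7 op 8.87 [ 521.1 -101.2]
t 28.25 yaw -4.781 err 0.0010 f [-0.5  0.1  5.6] tz -0.028 q6 1.308 z 286.6 op 9.25 [ 521.  -101.3]
t 28.50 yaw -4.861 err 0.0045 f [-2.2 -0.9  6.7] tz 1.231 q6 1.384 z 286.6 op 9.10 [ 520.9 -101.3]
```

The torque jumped to 1.2 N m near yaw -4.80, so it's seated after about 1.9 rad. I'll hold there briefly, then back off a quarter turn.

Run:
```python
from h import *
F=np.array([.13,1.1,.37]); bot.dwell(.4)
c=np.array([521.2,-101.1]); yaw=-4.861; z=286.0; seat=-4.80
def go(y):
    q=solve_ik([*c,286+1.6*(y-seat)],[np.pi,0,y]); bot.move_j(q)
    s=bot.get_state(); e=(s['orientation'][2]-y+np.pi)%(2*np.pi)-np.pi
    print('t %.2f yaw %.3f err %.4f'%(s['t'],y,e),'f',(s['contact_force']-F).round(1),'tz %.3f'%s['wrist_torque'][2],'q6 %.3f'%s['qpos'][5],'op %.2f'%(s['opening']*85),s['tcp_pos'].round(1),flush=True)
for y in [-4.84,-4.82,-4.80,-4.78,-4.74,*np.linspace(-4.65,seat+1.571,15)]: go(y)
bot.dwell(.5); go(seat+1.571); print(bot.get_state()['gripper_force'])
cv2.imwrite('pics/s5.png',cv2.resize(imaging.capture('scene')[110:250,230:370],None,fx=4.2,fy=4.2,interpolation=cv2.INTER_CUBIC))
```

```text
t 29.15 yaw -4.840 err 0.0040 f [-2.4 -0.5  5.9] tz 0.938 q6 1.364 op 8.53 [ 520.9 -100.3  286.6]
t 29.40 yaw -4.820 err 0.0031 f [-2.  -1.8  7.1] tz 0.687 q6 1.345 op 8.88 [ 520.9 -100.3  286.6]
t 29.65 yaw -4.800 err 0.0020 f [-1.3 -1.6  6.2] tz 0.333 q6 1.326 op 9.37 [ 520.9 -100.3  286.6]
t 29.90 yaw -4.780 err 0.0012 f [-2.4 -1.7  6.4] tz 0.051 q6 1.307 op 9.19 [ 520.9 -100.3  286.6]
t 30.15 yaw -4.740 err 0.0012 f [-2.   0.1  6.7] tz 0.025 q6 1.267 op 9.17 [ 521.  -100.3  286.6]
t 30.40 yaw -4.650 err 0.0014 f [-1.7 -1.5  5.8] tz 0.015 q6 1.177 op 9.13 [ 521.1 -100.3  286.8]
t 30.65 yaw -4.549 err 0.0014 f [-1.  -0.7  6.1] tz -0.001 q6 1.075 op 8.87 [ 521.2 -100.3  287. ]
t 30.90 yaw -4.447 err 0.0015 f [-1.2 -0.2  5.7] tz 0.014 q6 0.974 op 9.10 [ 521.3 -100.2  287.1]
t 31.15 yaw -4.346 err 0.0015 f [-0.2 -0.6  6.2] tz -0.003 q6 0.872 op 9.10 [ 521.4 -100.2  287.3]
t 31.40 yaw -4.244 err 0.0015 f [ 0.5 -0.1  4.6] tz -0.006 q6 0.771 op 9.17 [ 521.5 -100.1  287.4]
t 31.65 yaw -4.143 err 0.0016 f [ 0.6 -0.7  4.3] tz 0.075 q6 0.669 op 8.67 [ 521.6 -100.   287.6]
t 31.90 yaw -4.041 
[... 233 characters left out ...]
op 9.07 [521.8 -99.8 288.1]
t 32.65 yaw -3.737 err 0.0018 f [ 1.1 -0.2  4.2] tz 0.048 q6 0.263 op 9.26 [521.8 -99.7 288.3]
t 32.90 yaw -3.635 err 0.0018 f [1.1 0.2 5.4] tz -0.019 q6 0.162 op 9.12 [521.8 -99.6 288.4]
t 33.15 yaw -3.534 err 0.0019 f [1.8 0.8 4.4] tz 0.034 q6 0.060 op 8.52 [521.9 -99.5 288.6]
t 33.40 yaw -3.432 err 0.0020 f [2.  1.4 5.1] tz -0.007 q6 -0.041 op 9.10 [521.9 -99.4 288.7]
t 33.65 yaw -3.330 err 0.0020 f [1.4 1.6 5.8] tz 0.067 q6 -0.143 op 9.09 [521.9 -99.3 288.9]
t 33.90 yaw -3.229 err 0.0021 f [2.3 1.8 4.2] tz -0.008 q6 -0.244 op 9.04 [521.9 -99.2 289.1]
t 34.65 yaw -3.229 err 0.0019 f [0.8 1.3 5.3] tz -0.001 q6 -0.244 op 8.99 [521.9 -99.2 289.1]
55.35880660638213
```

View pics/s5.png

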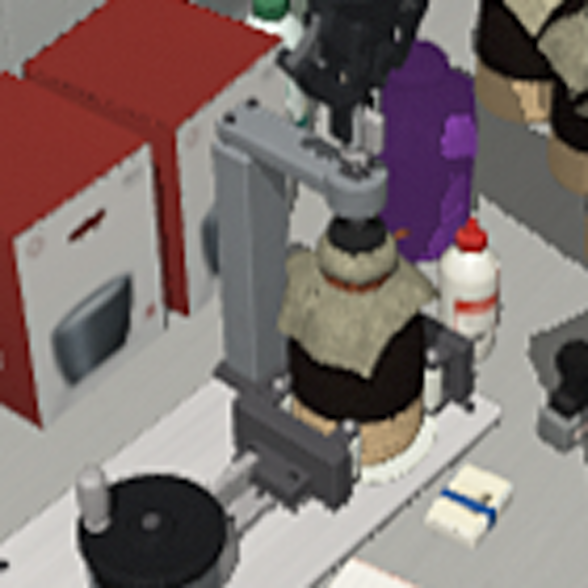

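The jar stands between both roller pairs, the wheel's handle (95,500) is where I left it, and the thumbscrew is gripped about 1.55 rad off its seat.

```bash
python3 -c "
from bench import bot
print(bot.sign_off())"
```

```text
the job is handed in; nothing more can be done
None
```

I handed the job in at about 35 s. The jar is home with the rollers touching it, and the thumbscrew was seated, then backed off about 1.55 rad and is still gripped. No verdict came back; roller contact was judged from the final picture and the 14.8 N push on the handle.

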